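# Load the print caddy: white-lidded inks and the hand roller

## Task

Load the caddy for the next shirt print: stand each white-lidded ink tub (red, yellow, blue) upright on the bay floor of its own colour and lay the hand roller flat, drum and foot down, in the caddy's long grey bay. The black-lidded tubs hold solvent ink and do not belong: leave them where they stand, and do not tip any tub over.

Things in the scene. Friction and masses are not known exactly. Their poses are not given: they have to be found in the camera images.
- tub_red: sealed round ink tub, red with a white lid that carries a red disc 33 mm across; upright cylinder 48 mm in diameter, 52 mm high, about 0.15 kg; origin at the centre of its underside, z up
- tub_yellow: sealed round ink tub, yellow with a white lid that carries a yellow disc 33 mm across; upright cylinder 48 mm in diameter, 52 mm high, about 0.15 kg; origin at the centre of its underside, z up
- tub_blue: sealed round ink tub, blue with a white lid that carries a blue disc 33 mm across; upright cylinder 48 mm in diameter, 52 mm high, about 0.15 kg; origin at the centre of its underside, z up
- solvent_red: look-alike: sealed round ink tub, red with a black lid that carries a red disc 33 mm across; upright cylinder 48 mm in diameter, 52 mm high, about 0.15 kg; origin at the centre of its underside, z up
- solvent_yellow: look-alike: sealed round ink tub, yellow with a black lid that carries a yellow disc 33 mm across; upright cylinder 48 mm in diameter, 52 mm high, about 0.15 kg; origin at the centre of its underside, z up
- roller: hand roller lying along its x, 150 mm long, 0.16 kg; wooden handle (diameter 24 mm, axis 22 mm above underside) from x = -75 to 10 mm; black drum (diameter 40, along y, does not turn) at x = 35 to 75 in a steel fork 54 wide; steel foot 28 wide under x = -62. Balances near x = 0: grip the handle across at x = -15. Origin: mid-length, at the underside; z up
- caddy: fixed tray, 177 mm (its x) by 226 mm (its y), plywood walls 4 mm thick, 15 mm high, floor 5 mm thick; origin at the centre of its underside. -x side: three tub bays in a row, centres x = -49.5, y = -74, 0, 74 mm. +x side: long grey roller bay, 95 (x) by 218 mm (y) inside, centre x = 37, y = 0; the roller lies on its floor along y, handle to either end
- bay_red: red floor of one square tub bay of the caddy: pad 69 x 69 x 2 mm filling the bay (70 x 70 mm inside, walls 8 mm above the pad); origin at the centre of the pad's underside, axes as the caddy's; a tub in it stands 2 mm above this origin. Which bay is red changes from start to start
- bay_yellow: yellow floor of one square tub bay of the caddy: pad 69 x 69 x 2 mm filling the bay (70 x 70 mm inside, walls 8 mm above the pad); origin at the centre of the pad's underside, axes as the caddy's; a tub in it stands 2 mm above this origin. Which bay is yellow changes from start to start
- bay_blue: blue floor of one square tub bay of the caddy: pad 69 x 69 x 2 mm filling the bay (70 x 70 mm inside, walls 8 mm above the pad); origin at the centre of the pad's underside, axes as the caddy's; a tub in it stands 2 mm above this origin. Which bay is blue changes from start to start
There are look-alikes about, which are no part of the job. There is more than one size of the tub_blue; the job needs the largest. Leave any green look-alike of the tub_yellow alone.

How it is judged:
By the outcome, as a careful person would: the job done as asked, in the order asked, and still so for the second after the job is handed in, with the robot touching nothing.
It also fails if it takes over 101 s, if anything falls off the work surface, if the arm or the gripper's body presses on something with over 40 N, if the wrist force passes 120 N, or if a joint passes its speed limit or range.

## Robot

A 6-joint arm with a two-finger parallel gripper is mounted at the origin on the work surface. World frame = base frame: x ahead of the robot, y to its left, z up, the work surface at z = 0. Lengths are in mm, angles in rad, forces in N, time in s.
With the tool pointing down it reaches from about 275 to 1000 mm from the base axis. Payload 8.4 kg.
Tool frame: the origin (TCP) lies between the finger pads; the fingertips stand r.nose_length ahead of it and the grasp point (between the pads) lies 8 mm behind it (r.nose_length is the distance from the TCP to the fingertips, in mm); y points along the fingers, x is the direction in which the jaws open and shut, and the axes are right-handed (so a half turn about y gives the same grasp; the last joint's range is limited). The gripper opens to 85 mm and grips with 20 to 120 N. Pads are 22 mm wide; open, the fingers measure 114 mm over their backs; the gripper's body (76 mm by 85 mm) begins 54 mm behind the grasp point. The pads swing forward as they close: fully open they stand 13 mm farther back than shut.
Start: joints at [1.315, 0.353, 1.633, -0, 1.155, -0.002], TCP at [156.926, 604.981, 242.281] pointing down, gripper open.
Joint ranges: [-2.63, 2.63], [-0.92, 2.1], [0.06, 2.66], [-1.3, 4.44], [0, 2.69], [-3.02, 3.02]. Speed limits (rad/s): [2.22, 2.22, 2.79, 3.14, 3.14, 3.14].

## Interface

Orientations are given as [roll, pitch, yaw] about the fixed x, y, z axes, in that order (R = Rz(yaw) Ry(pitch) Rx(roll)).
In Python, from rig import r, cams, order gives the robot as it stands. The module is installed in compiled form; this text tells all that it offers.
- The arm moves only by the shell command python3 -m crank 'ROWS' [FORCE]. ROWS is JSON, a list of rows, each a list of 7 numbers: the turn, a rotation vector about the tool's x, y, z in degrees, then the shift along the tool's x, y, z in cm, then the opening, from -1 (shut) to 1 (fully open). A call has exactly 10 rows; each row shifts and turns the pose as measured when the row begins, along the tool's axes as they then stand; what a row does not reach is not made up. A row lasts 1/12 s, in which the tool goes at most 41.7 mm and 7.16 degrees, less where a joint would pass 70% of its speed; a pose out of reach is approached as far as the arm can. A call with a gripper value outside its range is refused whole. The fingers move at their own pace and stop on an object; FORCE is the grip in N (left out, the last holds). Time passes only in rows, so rows that do not move let the fingers close, or fill a call up. It gives the time, the measured TCP pose, the force and the opening at its end, in the units of the state.
- r.sense(): the state, without advancing time (a new reading comes with each control period).
- cams.grab_frame(name): name is "side" or "top" or "wrist"; returns the picture (480x640x3 uint8, blue, green, red); there is no depth.
- cams.camera_info(name): a dict with "intrinsics" (3x3 intrinsics, pixels), "k1" (the pictures are not rectified: a ray, as slopes to the right and down, at radius r is drawn at 1 + k1 r^2 times it, then the intrinsics apply), "view" (4x4, takes a point from world to camera coordinates); the wrist camera has in their place "hand_eye" (4x4, takes a point from camera to tool coordinates, whose origin is the TCP and whose axes are the tool frame's). Camera axes: x right, y up, looking along -z (the intrinsics and any distortion apply to the point x, -y, -z); pixel columns grow to the right and rows downward; lengths in mm; the calibration is good to about 2 mm. A picture is of the moment at which its call begins: read the wrist's pose just before it. camera_info takes no time and is no camera call.
- order.sign_off(): hands the job in, once; it reports no verdict.
The state is a dict: "clock": time; "qpos": joint angles; "qvel": joint speeds; "joint_efforts": joint torques, N m; "eef_pos": TCP position; "tcp_rot": TCP orientation; "contact_force": force on the tool from outside, world axes, zero at the start; "wrist_torque": the same for the moment, N m; "opening": opening from 0.0 (shut) to 1.0 (fully open).
Only numpy, scipy, OpenCV 4.12 (cv2) and the standard library are available. Lean on these libraries where they do the work, as an engineer would, in place of code of your own. Each camera call takes 0.05 s, during which the arm holds its last target.

## Working session

There is one attempt and no reset: what is moved stays moved. The work goes in short steps, Python scripts to look and compute and a shell command to move; the robot and the scene stay as the last step left them, time stands still between calls to the robot, and variables do not carry over. Pictures are saved under pics/ and viewed, and the job is handed in when it is done.

```bash
mkdir -p pics; python3 - <<'E'
from rig import r,cams,order
import cv2
s=r.sense(); print(s, r.nose_length)
for n in ("top","side","wrist"):
    cv2.imwrite(f"pics/{n}0.png",cams.grab_frame(n)); i=cams.camera_info(n); print(n,i)
E
```

```text
{'clock': 0.0, 'qpos': array([ 1.31457643e+00,  3.53693518e-01,  1.63417565e+00,  1.25848727e-05,
        1.15521768e+00, -2.37024454e-03]), 'qvel': array([-0.00074331,  0.00084753,  0.00194109, -0.00106801, -0.00050461,
       -0.00140294]), 'joint_efforts': array([ 1.92934249e-04, -6.05245042e+01, -3.42065799e+01, -2.74845047e-05,
        9.38231475e-03, -3.86122878e-06]), 'eef_pos': array([156.81080809, 604.49881261, 241.51558717]), 'tcp_rot': array([-1.57078128e+00,  1.49415973e-03,  1.31694160e+00]), 'contact_force': array([-0.35000239, -0.51750973,  0.08258464]), 'wrist_torque': array([-0.06895343, -0.01041905, -0.01582058]), 'opening': 1.0020606474112925} 11.0
top {'intrinsics': array([[437.18874587,   0.        , 323.72199854],
       [  0.        , 437.18874587, 237.61922499],
       [  0.        ,   0.        ,   1.        ]]), 'k1': -0.024481764547688988, 'view': array([[ 5.77894022e-02, -9.98325688e-01,  2.49109984e-03,
        -5.40806871e+01],
       [ 9.68190774e-01,  5.66531397e-02,  2.43715092e-01,
        -5.31211528e+02],
       [-2.43448166e-01, -1.16722896e-02,  
[... 539 characters left out ...]
200074e-01,  7.52632736e-01,
        -1.09580496e+03],
       [ 0.00000000e+00,  0.00000000e+00,  0.00000000e+00,
         1.00000000e+00]])}
wrist {'intrinsics': array([[338.38805762,   0.        , 320.10054955],
       [  0.        , 338.38805762, 240.89912559],
       [  0.        ,   0.        ,   1.        ]]), 'k1': -0.015962587515822572, 'hand_eye': array([[ 9.99998615e-01, -1.65731786e-03, -1.54732630e-04,
        -1.85659106e+00],
       [ 3.66548380e-04,  3.09935174e-01, -9.50757621e-01,
        -1.30645666e+02],
       [ 1.62366467e-03,  9.50756247e-01,  3.09935352e-01,
         8.06846421e+01],
       [ 0.00000000e+00,  0.00000000e+00,  0.00000000e+00,
         1.00000000e+00]])}
```

View pics/top0.png

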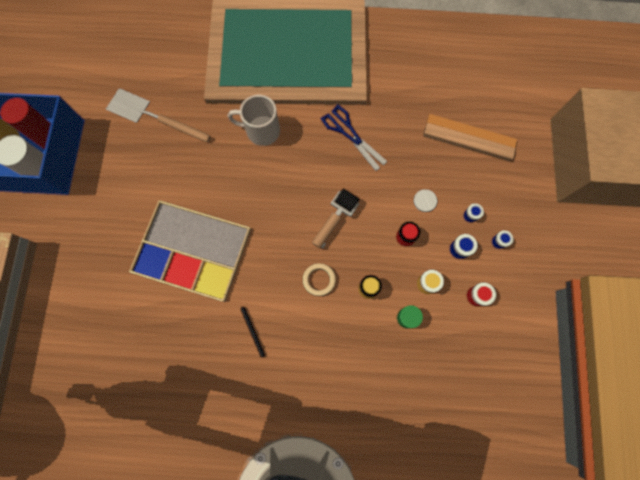

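View pics/side0.png

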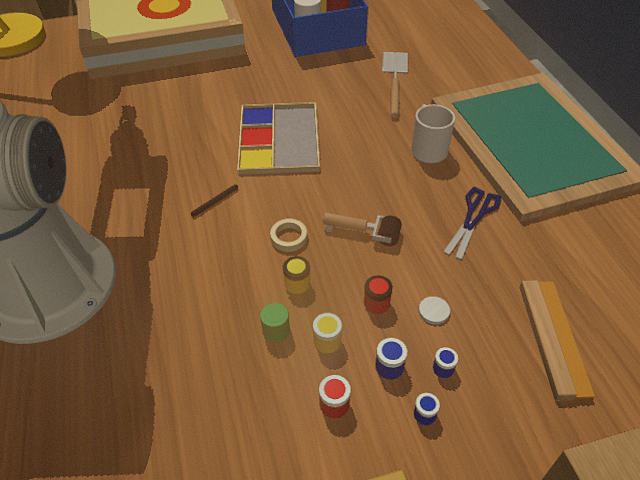

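View pics/wrist0.png

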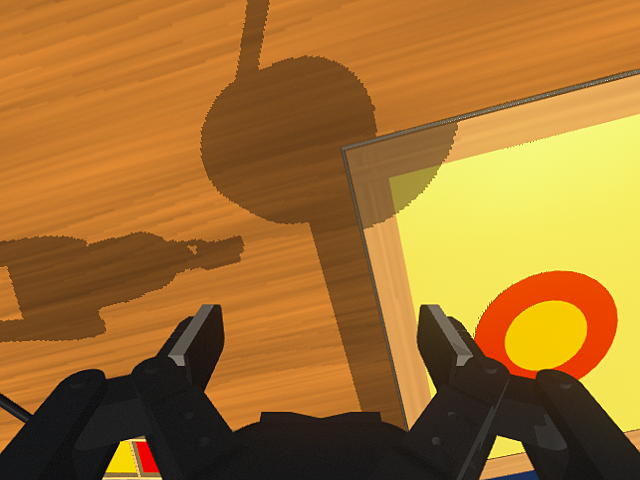

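```bash
cat > h.py <<'E'
from rig import r,cams,order
import cv2, numpy as np
from scipy.spatial.transform import Rotation as Ro
def ray(n,u,v,state=None):
    i=cams.camera_info(n);K=i["intrinsics"];k=i["k1"]
    p=cv2.undistortPoints(np.array([[[u,v]]],float),K,np.array([k,0,0,0.]))[0,0]
    d=np.array([p[0],-p[1],-1.])
    if n=="wrist":
        H=i["hand_eye"];s=state;Rt=Ro.from_euler('xyz',s["tcp_rot"]).as_matrix()
        return Rt@H[:3,3]+s["eef_pos"], Rt@H[:3,:3]@d
    V=i["view"];R=V[:3,:3]
    return -R.T@V[:3,3], R.T@d
def onz(n,u,v,z,state=None):
    o,d=ray(n,u,v,state); return (o+d*(z-o[2])/d[2])
def tri(a,b):
    (o1,d1),(o2,d2)=a,b
    t=np.linalg.lstsq(np.c_[d1,-d2],o2-o1,rcond=None)[0]
    p,q=o1+t[0]*d1,o2+t[1]*d2
    return (p+q)/2,np.linalg.norm(p-q)
def blobs(img,col,amin=20):
    h=cv2.cvtColor(img,cv2.COLOR_BGR2HSV)
    rg=dict(red=[((0,190,100),(6,255,255)),((174,190,100),(180,255,255))],yellow=[((20,150,120),(33,255,255))],blue=[((112,150,90),(126,255,255))],green=[((45,100,60),(75,255,255))])[col]
    m=sum(cv2.inRange(h,np.array(a),np.array(b)) for a,b in rg)
    n,l,st,c=cv2.connectedComponentsWithStats(m)
    return [(c[k].round(1),st[k][2:].tolist(),k) for k in range(1,n) if st[k][4]>=amin],l
E
python3 - <<'E'
from h import *
for n in("top","side"):
    im=cv2.imread(f"pics/{n}0.png")
    for c in("red","yellow","blue"):
        for b in blobs(im,c)[0]: print(n,c,b[:2],onz(n,*b[0],52).round(0))
    x0,y0,w,h=(120,190,140,120) if n=="top" else (220,90,120,100)
    cv2.imwrite(f"pics/{n}_cad.png",cv2.resize(im[y0:y0+h,x0:x0+w],None,fx=5,fy=5,interpolation=2))
im=cv2.imread("pics/top0.png");cv2.imwrite("pics/top_tubs.png",cv2.resize(im[180:340,300:520],None,fx=3.6,fy=3.6,interpolation=2))
im=cv2.imread("pics/side0.png");cv2.imwrite("pics/side_tubs.png",cv2.resize(im[200:440,240:480],None,fx=2.5,fy=2.5,interpolation=2))
E
```

```text
top red (array([ 14.5, 110.6]), [27, 24, 430]) [806. 733.  52.]
top red (array([409.5, 231. ]), [16, 15, 194]) [ 563. -210.   52.]
top red (array([398.6, 239.2]), [7, 11, 25]) [ 543. -187.   52.]
top red (array([183.1, 268. ]), [35, 33, 490]) [452. 275.  52.]
top red (array([470. , 297.4]), [9, 17, 49]) [ 424. -340.   52.]
top red (array([484.3, 293.1]), [12, 12, 108]) [ 435. -371.   52.]
top yellow (array([212.9, 279.6]), [37, 36, 854]) [431. 208.  52.]
top yellow (array([432.2, 280.2]), [13, 13, 131]) [ 457. -260.   52.]
top yellow (array([370.6, 285.3]), [16, 16, 207]) [ 438. -129.   52.]
top blue (array([475.3, 210.6]), [8, 7, 41]) [ 619. -357.   52.]
top blue (array([504.9, 237.8]), [7, 7, 42]) [ 560. -420.   52.]
top blue (array([465.9, 244. ]), [12, 11, 105]) [ 541. -334.   52.]
top blue (array([151.5, 260.6]), [35, 33, 726]) [464. 346.  52.]
side red (array([143.9,  10.1]), [18, 18, 41]) [264. 851.  52.]
side red (array([256.5, 135.9]), [30, 17, 425]) [447. 241.  52.]
side red (array([379.8, 285.7]), [18, 15, 138]) [ 566. -211.   52.]
side red (array([337.6, 391.7]), [19, 19, 46]) [ 439. -377.   52.]
side red (array([336.9, 411.3]), [21, 14, 119]) [ 428. -406.   52.]
side yellow (array([163.2,   5.2]), [30, 13, 309]) [317. 863.  52.]
side yellow (array([323.6,   5.8]), [5, 12, 34]) [741. 731.  52.]
side yellow (array([19.2, 28.5]), [43, 37, 1103]) [-58. 845.  52.]
side yellow (array([255.8, 158. ]), [32, 19, 566]) [430. 171.  52.]
side yellow (array([295.9, 265.8]), [19, 16, 234]) [ 439. -128.   52.]
side yellow (array([297.2, 287.8]), [20, 14, 78]) [ 429. -175.   52.]
side yellow (array([327.1, 324.3]), [19, 16, 246]) [ 457. -260.   52.]
side blue (array([269.2, 117.3]), [10, 15, 25]) [487. 295.  52.]
side blue (array([398.2, 349.6]), [10, 17, 27]) [ 551. -336.   52.]
side blue (array([446.3, 356.3]), [14, 13, 103]) [ 619. -368.   52.]
side blue (array([427.4, 403.4]), [15, 14, 153]) [ 560. -432.   52.]
```

View pics/top_cad.png

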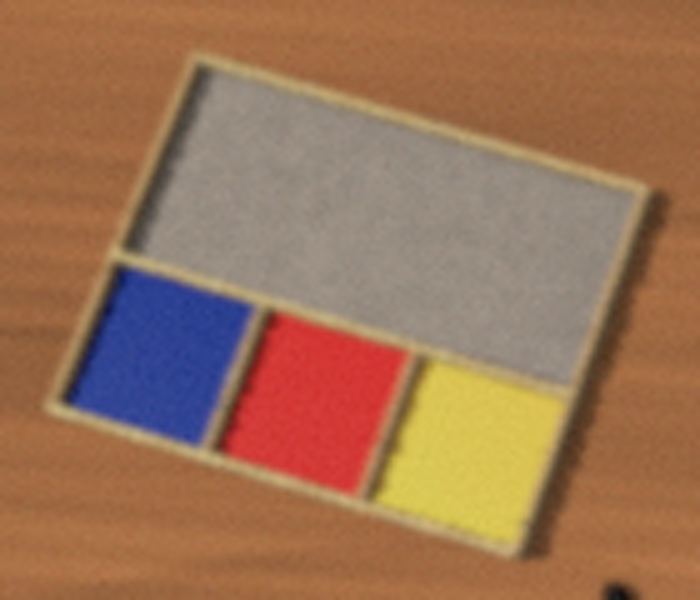

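View pics/top_tubs.png

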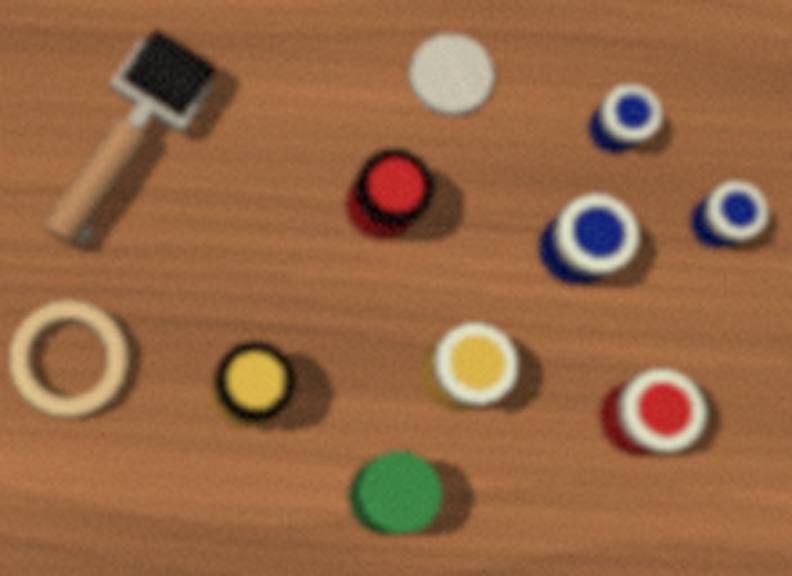

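View pics/side_tubs.png

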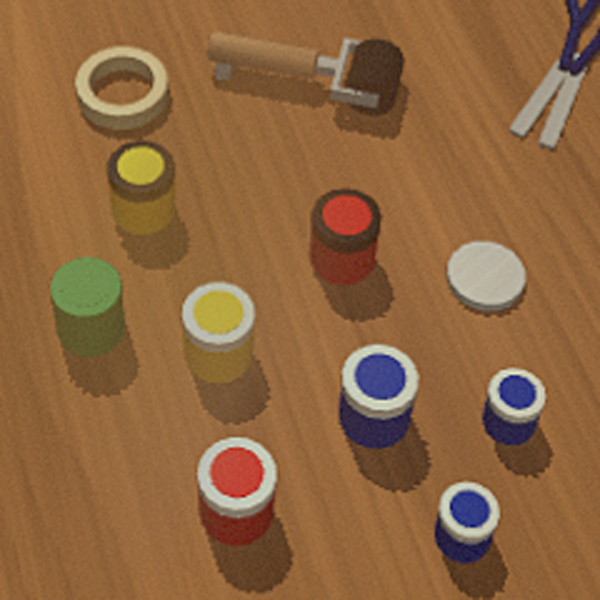

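View pics/side_cad.png

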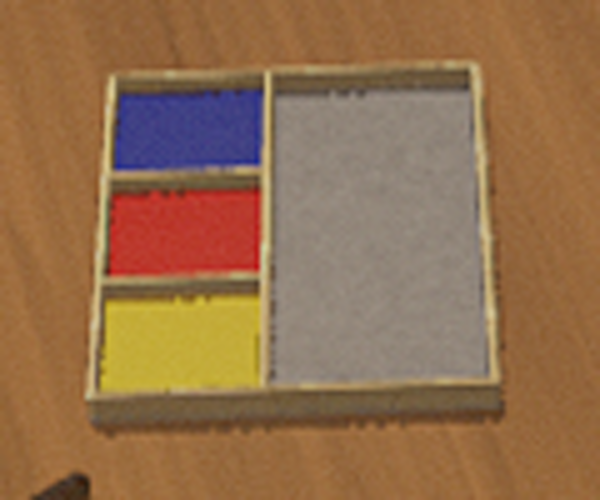

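```bash
python3 - <<'E'
from h import *
def c(n,p,x0,y0,f): return ((p[0]+.5)/f-.5+x0,(p[1]+.5)/f-.5+y0)
T=[c("t",p,120,190,5) for p in [(192,55),(650,187),(522,555),(48,407)]]
S=[c("s",p,220,90,5) for p in [(476,65),(498,385),(90,397),(110,75)]]
for n,P in(("top",T),("side",S)):
    W=np.array([onz(n,*p,15) for p in P])[:,:2];print(n,W.round(0).tolist(),W.mean(0).round(1),[round(np.linalg.norm(W[i]-W[(i+1)%4])) for i in range(4)])
    # pts order: (+x,+y),(+x,-y),(-x,-y),(-x,+y)
    m=np.array([[88.5,113],[88.5,-113],[-88.5,-113],[-88.5,113]]);q=W-W.mean(0)
    print(np.arctan2((m[:,0]*q[:,1]-m[:,1]*q[:,0]).sum(),(m*q).sum()))
for nm,a,b in (("red",(484.3,293.1),(c("s",(237,472),240,200,2.5))),("yel",(432.2,280.2),(327.1,324.3)),("blu",(465.9,244),c("s",(379,378),240,200,2.5))):
    print(nm,[x.round(1) if hasattr(x,'round') else x for x in tri(ray("top",*a),ray("side",*b))],onz("top",*a,52),onz("side",*b,52))
t=lambda p:c("t",p,300,180,3.6); s=lambda p:c("s",p,240,200,2.5)
print("handle end",onz("top",*t((66,228)),22),onz("side",*s((213,48)),22))
print("handle front",onz("top",*t((133,128)),22),onz("side",*s((313,62)),22))
print("drum top",onz("top",*t((168,72)),40),onz("side",*s((382,56)),40))
print(tri(ray("top",*t((66,228))),ray("side",*s((213,48)))))
E
```

```text
top [[612.0, 368.0], [561.0, 148.0], [391.0, 188.0], [444.0, 408.0]] [502.1 278. ] [226, 175, 226, 173]
-0.2315007677240859
side [[612.0, 366.0], [560.0, 147.0], [391.0, 190.0], [443.0, 409.0]] [501.7 278.1] [225, 174, 225, 174]
-0.23857821482812624
red [array([ 435.5, -371.1,   52. ]), np.float64(0.3)] [ 435.35119264 -371.11541974   52.        ] [ 435.6157118  -371.10786497   52.        ]
yel [array([ 456.9, -259.9,   52.2]), np.float64(0.3)] [ 456.73123871 -259.98623916   52.        ] [ 457.08509755 -259.77770348   52.        ]
blu [array([ 540.7, -334.4,   50.7]), np.float64(0.8)] [ 540.7144126 -333.9763284   52.       ] [ 539.89618083 -335.10147399   52.        ]
handle end [531.2970588  -10.40499068  22.        ] [527.18400218  -8.39880842  22.        ]
handle front [598.94580911 -48.90207693  22.        ] [597.28727375 -44.68345748  22.        ]
drum top [631.44910842 -68.74505605  40.        ] [643.41302612 -68.98335581  40.        ]
(array([528.57257169, -10.43996687,  24.72356037]), np.float64(4.045197522397916))
```

```bash
python3 -m crank '[[0,7,0,0,0,0,1],[0,7,0,0,0,0,1],[0,7,0,0,0,0,1],[0,7,0,0,0,0,1],[0,7,0,0,0,0,1],[0,7,0,0,0,0,1],[0,7,0,0,0,0,1],[0,7,0,0,0,0,1],[0,7,0,0,0,0,1],[0,7,0,0,0,0,1]]' 40
cat > go.py <<'E'
import sys
from h import *
# go.py x y [yawdeg]: remaining shift in tool axes (cm) and yaw turn about tool y (deg)
s=r.sense();R=Ro.from_euler('xyz',s["tcp_rot"]).as_matrix()
t=np.array([float(a) for a in sys.argv[1:4]])
d=R.T@(t-s["eef_pos"])/10
yaw=float(sys.argv[4])
Rt=Ro.from_euler('xyz',[-np.pi/2,0,yaw]).as_matrix()
print("t",round(s["clock"],2),"pos",s["eef_pos"].round(1),"rpy",s["tcp_rot"].round(3),"open",round(s["opening"],3),"F",s["contact_force"].round(1))
print("shift cm",d.round(2),"turn deg",np.degrees(Ro.from_matrix(R.T@Rt).as_rotvec()).round(1),"q",s["qpos"].round(2))
E
python3 go.py 435.5 -371 150 -0.235
```

```text
clock: 0.98
eef_pos: [156.3, 602.6, 238.3]
tcp_rot: [-1.578, 0.002, 0.068]
contact_force: [-0.4, -0.1, -0.0]
opening: 1.004
t 0.98 pos [156.3 602.6 238.3] rpy [-1.578  0.002  0.068] open 1.004 F [-0.4 -0.1 -0. ]
shift cm [ 21.22   9.48 -98.97] turn deg [ 0.4 17.4 -0.1] q [1.31 0.36 1.64 0.   1.15 1.25]
```

```bash
python3 -m crank '[[0.4,5.8,0,0.9,0.2,-3.9,1],[0,5.8,0,0.5,0.2,-3.9,1],[0,5.8,0,0.1,0.2,-3.9,1],[0,0,0,-0.1,0.2,-4,1],[0,0,0,-0.1,0.2,-4,1],[0,0,0,-0.1,0.2,-4,1],[0,0,0,-0.1,0.2,-4,1],[0,0,0,-0.1,0.2,-4,1],[0,0,0,-0.1,0.2,-4,1],[0,0,0,-0.1,0.2,-4,1]]'
python3 go.py 435.5 -371 150 -0.235
```

```text
clock: 1.82
eef_pos: [87.2, 209.4, 212.2]
tcp_rot: [-1.571, 0.002, -0.259]
contact_force: [0.2, -1.0, 1.5]
opening: 0.995
t 1.82 pos [ 87.2 209.4 212.2] rpy [-1.571  0.002 -0.259] open 0.995 F [ 0.2 -1.   1.5]
shift cm [ 48.56   6.16 -47.17] turn deg [ 0.  -1.4 -0.1] q [ 1.17 -0.32  2.39  0.    1.07  1.43]
```

```bash
python3 -m crank '[[0,-1,0,4,0,0,1],[0,0,0,4,0,0,1],[0,0,0,4,0,0,1],[0,0,0,4,0,-1,1],[0,0,0,4,0,-1,1],[0,0,0,3,0,-2.5,1],[0,0,0,3,0,-2.5,1],[0,0,0,3,0,-2.5,1],[0,0,0,3,0,-2.5,1],[0,0,0,3,0,-2.5,1]]'
python3 go.py 435.5 -371 150 -0.235
```

```text
clock: 2.65
eef_pos: [373.4, -17.4, 213.3]
tcp_rot: [-1.559, -0.007, -0.23]
contact_force: [1.1, 1.8, 0.2]
opening: 0.995
t 2.65 pos [373.4 -17.4 213.3] rpy [-1.559 -0.007 -0.23 ] open 0.995 F [1.1 1.8 0.2]
shift cm [ 14.05   6.04 -33.09] turn deg [-0.7  0.3  0.4] q [-0.06 -0.02  2.17  0.01  0.99  0.16]
```

```bash
python3 -m crank '[[-0.7,0.3,0.4,1.5,0.6,-3.5,1],[0,0,0,1.5,0.6,-3.5,1],[0,0,0,1.5,0.6,-3.5,1],[0,0,0,1.5,0.6,-3.5,1],[0,0,0,1.5,0.6,-3.5,1],[0,0,0,1.5,0.6,-3.5,1],[0,0,0,1.5,0.6,-3.5,1],[0,0,0,1.5,0.6,-3.5,1],[0,0,0,1,0.6,-2.5,1],[0,0,0,0.5,0.5,-1,1]]'
python3 go.py 435.5 -371 150 -0.235
```

```text
clock: 3.48
eef_pos: [435.2, -380.1, 152.2]
tcp_rot: [-1.572, -0.007, -0.241]
contact_force: [0.2, -0.1, 0.3]
opening: 1.002
t 3.48 pos [ 435.2 -380.1  152.2] rpy [-1.572 -0.007 -0.241] open 1.002 F [ 0.2 -0.1  0.3]
shift cm [-0.19  0.22  0.89] turn deg [ 0.1 -0.4  0.4] q [-0.72  0.38  1.82  0.    0.94 -0.48]
```

```bash
python3 -m crank '[[0.1,-0.4,0.4,-0.2,2,0.9,1],[0,0,0,0,2.5,0,1],[0,0,0,0,2.5,0,1],[0,0,0,0,2,0,1],[0,0,0,0,0.5,0,1],[0,0,0,0,0,0,1],[0,0,0,0,0,0,1],[0,0,0,0,0,0,1],[0,0,0,0,0,0,1],[0,0,0,0,0,0,1]]'
python3 go.py 435.5 -371 28 -0.235
python3 - <<'E'
from h import *
cv2.imwrite("pics/w1.png",cams.grab_frame("wrist"))
E
```

```text
clock: 4.32
eef_pos: [437.0, -372.1, 55.4]
tcp_rot: [-1.571, -0.002, -0.238]
contact_force: [0.6, -0.5, -0.6]
opening: 0.997
t 4.32 pos [ 437.  -372.1   55.4] rpy [-1.571 -0.002 -0.238] open 0.997 F [ 0.6 -0.5 -0.6]
shift cm [-0.17  2.74  0.07] turn deg [ 0.  -0.2  0.1] q [-0.71  0.51  1.88  0.    0.75 -0.47]
```

View pics/w1.png

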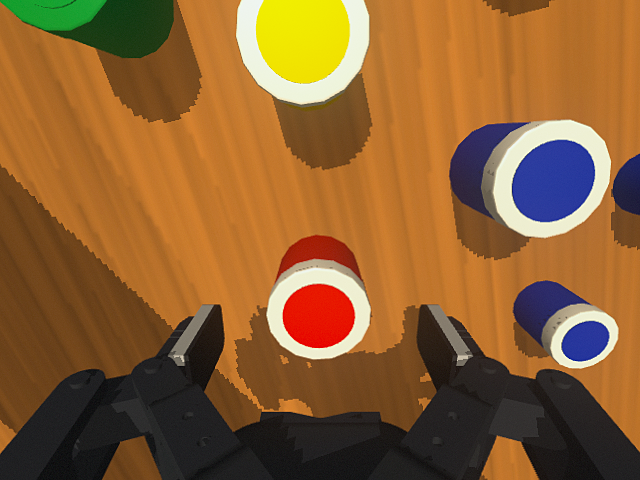

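```bash
python3 -m crank '[[0,0,0,-0.15,1.5,0.07,1],[0,0,0,0,1.2,0,1],[0,0,0,0,0.3,0,1],[0,0,0,0,0,0,1],[0,0,0,0,0,0,-1],[0,0,0,0,0,0,-1],[0,0,0,0,0,0,-1],[0,0,0,0,0,0,-1],[0,0,0,0,0,0,-1],[0,0,0,0,0,0,-1]]' 35
python3 go.py 453.9 289.5 120 -0.235
```

```text
clock: 5.2
eef_pos: [438.3, -373.4, 28.8]
tcp_rot: [-1.574, -0.008, -0.238]
contact_force: [0.5, 0.4, -1.6]
opening: 0.553
t 5.2 pos [ 438.3 -373.4   28.8] rpy [-1.574 -0.008 -0.238] open 0.553 F [ 0.5  0.4 -1.6]
shift cm [-14.03  -9.46  64.76] turn deg [ 0.2 -0.2  0.5] q [-0.71  0.56  1.89  0.    0.69 -0.47]
```

```bash
python3 -m crank '[[0,0,0,0,-1,0,-1],[0,0,0,0,-3,0,-1],[0,0,0,0,-3,0,-1],[0,0,0,-0.3,-2.5,2,-1],[0,0,0,-0.8,0,3.9,-1],[0,0,0,-0.9,0,4,-1],[0,0,0,-0.9,0,4,-1],[0,0,0,-0.9,0,4,-1],[0,0,0,-0.9,0,4,-1],[0,0,0,-0.9,0,4,-1]]'
python3 go.py 453.9 289.5 120 -0.235
```

```text
clock: 6.03
eef_pos: [446.9, -108.1, 133.5]
tcp_rot: [-1.577, -0.019, -0.249]
contact_force: [0.8, 0.1, -1.2]
opening: 0.553
t 6.03 pos [ 446.9 -108.1  133.5] rpy [-1.577 -0.019 -0.249] open 0.553 F [ 0.8  0.1 -1.2]
shift cm [-9.13  0.95 38.72] turn deg [ 0.3 -0.8  1.1] q [-0.24  0.24  2.09 -0.01  0.8   0.02]
```

```bash
python3 -m crank '[[0.3,-0.8,1.1,-0.9,0,4,-1],[0,0,0,-0.9,0,4,-1],[0,0,0,-0.9,0,4,-1],[0,0,0,-0.9,0,4,-1],[0,0,0,-0.9,0,4,-1],[0,0,0,-0.9,0,4,-1],[0,0,0,-0.9,0.3,4,-1],[0,0,0,-0.9,0.3,4,-1],[0,0,0,-0.9,0.3,4,-1],[0,0,0,-0.6,0.3,2,-1]]'
python3 go.py 453.9 289.5 60 -0.235
```

```text
clock: 6.87
eef_pos: [449.1, 292.5, 130.7]
tcp_rot: [-1.564, -0.01, -0.233]
contact_force: [-0.4, -0.4, -1.2]
opening: 0.553
t 6.87 pos [449.1 292.5 130.7] rpy [-1.564 -0.01  -0.233] open 0.553 F [-0.4 -0.4 -1.2]
shift cm [ 0.46  7.07 -0.22] turn deg [-0.4  0.1  0.6] q [ 0.58  0.35  1.93 -0.    0.85  0.81]
```

```bash
python3 -m crank '[[-0.4,0.1,0.6,0.4,1,-0.2,-1],[0,0,0,0,2,0,-1],[0,0,0,0,2,0,-1],[0,0,0,0,1.5,0,-1],[0,0,0,0,0.5,0,-1],[0,0,0,0,0,0,-1],[0,0,0,0,0,0,-1],[0,0,0,0,0,0,-1],[0,0,0,0,0,0,-1],[0,0,0,0,0,0,-1]]'
python3 go.py 453.9 289.5 36 -0.235
python3 - <<'E'
from h import *
cv2.imwrite("pics/t2.png",cams.grab_frame("top"))
im=cams.grab_frame("side");cv2.imwrite("pics/s2.png",cv2.resize(im[60:210,180:380],None,fx=4,fy=4))
E
```

```text
clock: 7.7
eef_pos: [454.8, 295.4, 64.3]
tcp_rot: [-1.566, -0.004, -0.228]
contact_force: [0.2, -0.4, -1.3]
opening: 0.554
t 7.7 pos [454.8 295.4  64.3] rpy [-1.566 -0.004 -0.228] open 0.554 F [ 0.2 -0.4 -1.3]
shift cm [ 0.03  2.83 -0.61] turn deg [-0.3  0.4  0.2] q [0.57 0.46 1.95 0.   0.73 0.8 ]
```

View pics/s2.png

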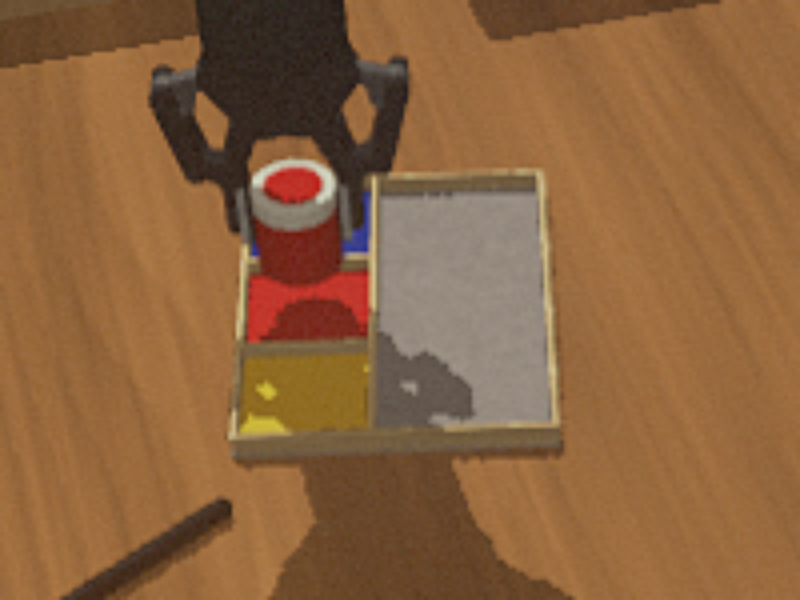

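```bash
python3 -m crank '[[-0.3,0.4,0.2,0,1,-0.6,-1],[0,0,0,0,1,0,-1],[0,0,0,0,0.5,0,-1],[0,0,0,0,0.3,0,-1],[0,0,0,0,0.2,0,-1],[0,0,0,0,0,0,-1],[0,0,0,0,0,0,-1],[0,0,0,0,0,0,-1],[0,0,0,0,0,0,-1],[0,0,0,0,0,0,-1]]'
python3 go.py 453.9 289.5 36 -0.235
```

```text
clock: 8.63
eef_pos: [454.4, 290.0, 34.3]
tcp_rot: [-1.57, -0.001, -0.236]
contact_force: [-1.1, -0.3, 6.1]
opening: 0.552
t 8.63 pos [454.4 290.   34.3] rpy [-1.57e+00 -1.00e-03 -2.36e-01] open 0.552 F [-1.1 -0.3  6.1]
shift cm [-0.04 -0.17 -0.07] turn deg [-0.1 -0.1  0.1] q [ 0.57  0.51  1.96 -0.    0.67  0.8 ]
```

```bash
python3 -m crank '[[0,0,0,0,0,0,1],[0,0,0,0,0,0,1],[0,0,0,0,0,0,1],[0,0,0,0,0,0,1],[0,0,0,0,0,0,1],[0,0,0,0,-2,0,1],[0,0,0,0,-3,0,1],[0,0,0,0,-3,0,1],[0,0,0,0.4,-2,-3,1],[0,0,0,1,0,-4,1]]'
python3 go.py 457 -260 110 -0.235
```

```text
clock: 9.47
eef_pos: [451.4, 221.5, 135.2]
tcp_rot: [-1.572, 0.001, -0.231]
contact_force: [2.1, 0.0, -0.5]
opening: 0.997
t 9.47 pos [451.4 221.5 135.2] rpy [-1.572e+00  1.000e-03 -2.310e-01] open 0.997 F [ 2.1  0.  -0.5]
shift cm [ 11.57   2.56 -46.74] turn deg [ 0.1  0.2 -0.1] q [ 0.45  0.3   1.99 -0.    0.85  0.68]
```

```bash
python3 - <<'E'
from h import *
im=cams.grab_frame("side");cv2.imwrite("pics/s3.png",cv2.resize(im[60:210,180:380],None,fx=4,fy=4))
E
python3 -m crank '[[0,0,0,1,0,-4,1],[0,0,0,1,0,-4,1],[0,0,0,1,0,-4,1],[0,0,0,1,0,-4,1],[0,0,0,1,0,-4,1],[0,0,0,1,0,-4,1],[0,0,0,1,0,-4,1],[0,0,0,1,0,-4,1],[0,0,0,1,0.5,-4,1],[0,0,0,1,0.5,-4,1]]'
python3 go.py 457 -260 60 -0.235
```

```text
clock: 10.35
eef_pos: [455.4, -196.6, 127.5]
tcp_rot: [-1.573, -0.005, -0.226]
contact_force: [1.3, -0.3, 0.1]
opening: 1.005
t 10.35 pos [ 455.4 -196.6  127.5] rpy [-1.573 -0.005 -0.226] open 1.005 F [ 1.3 -0.3  0.1]
shift cm [ 1.53  6.77 -6.13] turn deg [0.1 0.5 0.3] q [-0.41  0.3   2.01 -0.    0.82 -0.18]
```

View pics/s3.png

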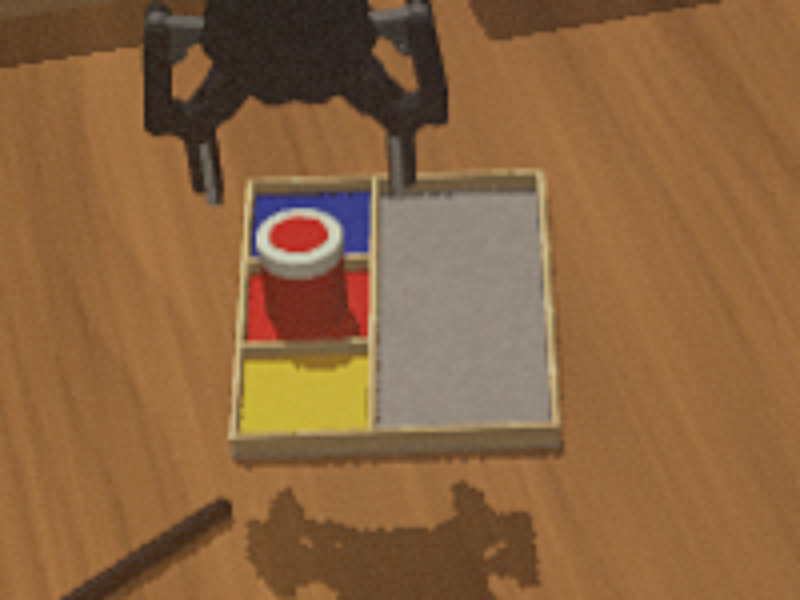

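```bash
python3 -m crank '[[0,0.5,0.3,0.8,0,-3,1],[0,0,0,0.6,0,-2,1],[0,0,0,0,0,-0.8,1],[0,0,0,0,2,0,1],[0,0,0,0,2.2,0,1],[0,0,0,0,1.5,0,1],[0,0,0,0,0.5,0,1],[0,0,0,0,0,0,1],[0,0,0,0,0,0,1],[0,0,0,0,0,0,1]]'
python3 go.py 457 -260 28 -0.235
```

```text
clock: 11.18
eef_pos: [454.1, -266.6, 63.3]
tcp_rot: [-1.574, -0.001, -0.244]
contact_force: [-0.4, 0.4, 0.6]
opening: 0.997
t 11.18 pos [ 454.1 -266.6   63.3] rpy [-1.574e+00 -1.000e-03 -2.440e-01] open 0.997 F [-0.4  0.4  0.6]
shift cm [0.12 3.53 0.72] turn deg [ 0.2 -0.5  0.1] q [-0.53  0.45  1.98 -0.    0.71 -0.29]
```

```bash
python3 -m crank '[[0.2,-0.5,0.1,0.1,0,0.7,1],[0,0,0,0,1.8,0,1],[0,0,0,0,1.5,0,1],[0,0,0,0,0.5,0,1],[0,0,0,0,0,0,1],[0,0,0,0,0,0,-1],[0,0,0,0,0,0,-1],[0,0,0,0,0,0,-1],[0,0,0,0,0,0,-1],[0,0,0,0,0,0,-1]]'
python3 go.py 436.6 217.6 120 -0.235
```

```text
clock: 12.02
eef_pos: [462.4, -259.1, 32.2]
tcp_rot: [-1.572, -0.01, -0.231]
contact_force: [0.3, 0.0, -0.8]
opening: 0.554
t 12.02 pos [ 462.4 -259.1   32.2] rpy [-1.572 -0.01  -0.231] open 0.554 F [ 0.3  0.  -0.8]
shift cm [-13.34  -8.97  45.8 ] turn deg [0.1 0.2 0.6] q [-0.51  0.5   1.99  0.    0.64 -0.29]
```

```bash
python3 -m crank '[[0,0,0,0,-1,0,-1],[0,0,0,0,-3,0,-1],[0,0,0,0,-3,0,-1],[0,0,0,-0.5,-2,2,-1],[0,0,0,-1.1,0,3.9,-1],[0,0,0,-1.1,0,3.9,-1],[0,0,0,-1.1,0,3.9,-1],[0,0,0,-1.1,0,3.9,-1],[0,0,0,-1.1,0,3.9,-1],[0,0,0,-1.1,0,3.9,-1]]'
python3 go.py 436.6 217.6 120 -0.235
```

```text
clock: 12.85
eef_pos: [454.0, 5.9, 133.3]
tcp_rot: [-1.572, -0.023, -0.244]
contact_force: [1.1, 0.1, -1.2]
opening: 0.55
t 12.85 pos [454.    5.9 133.3] rpy [-1.572 -0.023 -0.244] open 0.55 F [ 1.1  0.1 -1.2]
shift cm [-6.82  1.14 20.12] turn deg [ 0.1 -0.5  1.3] q [ 0.02  0.23  2.1  -0.01  0.79  0.27]
```

```bash
python3 -m crank '[[0,-0.5,1.3,-1.3,0,4,-1],[0,0,0,-1.3,0,4,-1],[0,0,0,-1.3,0,4,-1],[0,0,0,-1.3,0,4,-1],[0,0,0,-1,0,2.5,-1],[0,0,0,-0.3,0,0.5,-1],[0,0,0,0,1.5,0,-1],[0,0,0,0,2,0,-1],[0,0,0,0,2,0,-1],[0,0,0,0,0.5,0,-1]]'
python3 go.py 436.6 217.6 65 -0.235
```

```text
clock: 13.68
eef_pos: [436.5, 216.1, 81.6]
tcp_rot: [-1.562, -0.012, -0.226]
contact_force: [-1.3, -0.8, -1.6]
opening: 0.555
t 13.68 pos [436.5 216.1  81.6] rpy [-1.562 -0.012 -0.226] open 0.555 F [-1.3 -0.8 -1.6]
shift cm [-0.04  1.66  0.13] turn deg [-0.5  0.5  0.7] q [ 0.46  0.36  2.06 -0.    0.7   0.68]
```

```bash
python3 -m crank '[[-0.5,0.5,0.7,0,1.5,0.1,-1],[0,0,0,0,1,0,-1],[0,0,0,0,0,0,-1],[0,0,0,0,0,0,-1],[0,0,0,0,0,0,-1],[0,0,0,0,0,0,-1],[0,0,0,0,0,0,-1],[0,0,0,0,0,0,-1],[0,0,0,0,0,0,-1],[0,0,0,0,0,0,-1]]'
python3 go.py 436.6 217.6 39 -0.235
python3 - <<'E'
from h import *
a=cams.grab_frame("top");b=cams.grab_frame("side")
cv2.imwrite("pics/t4.png",a);cv2.imwrite("pics/s4.png",cv2.resize(b[60:210,180:380],None,fx=4,fy=4))
for n,im in(("top",a),("side",b)):
  for q in blobs(im,"yellow")[0]: print(n,q[:2],onz(n,*q[0],75).round(1))
E
```

```text
clock: 14.52
eef_pos: [438.7, 215.9, 60.4]
tcp_rot: [-1.568, -0.003, -0.236]
contact_force: [0.0, 0.2, -1.8]
opening: 0.552
t 14.52 pos [438.7 215.9  60.4] rpy [-1.568 -0.003 -0.236] open 0.552 F [ 0.   0.2 -1.8]
shift cm [-0.25  2.14  0.11] turn deg [-0.2 -0.1  0.2] q [0.45 0.41 2.06 0.   0.67 0.69]
top (array([223.1, 268.7]), [12, 6, 38]) [451.8 183.4  75. ]
top (array([209.8, 275.8]), [9, 12, 55]) [435.2 209.5  75. ]
top (array([373.2, 281.6]), [12, 11, 76]) [ 443.  -131.5   75. ]
top (array([215.1, 292.1]), [19, 11, 112]) [402.  194.4  75. ]
side (array([163.2,   5.2]), [30, 13, 308]) [317.  817.8  75. ]
side (array([323.4,   5.4]), [5, 12, 38]) [729.1 692.   75. ]
side (array([18.2, 30. ]), [42, 44, 1224]) [-50.3 793.7  75. ]
side (array([253.6, 133.4]), [15, 10, 104]) [438.7 222.4  75. ]
side (array([255.2, 156.5]), [32, 26, 600]) [426.7 149.9  75. ]
side (array([296.2, 265.8]), [19, 15, 174]) [ 435.6 -146.1   75. ]
side (array([295.5, 286.3]), [18, 14, 113]) [ 423.5 -187.8   75. ]
```

View pics/s4.png

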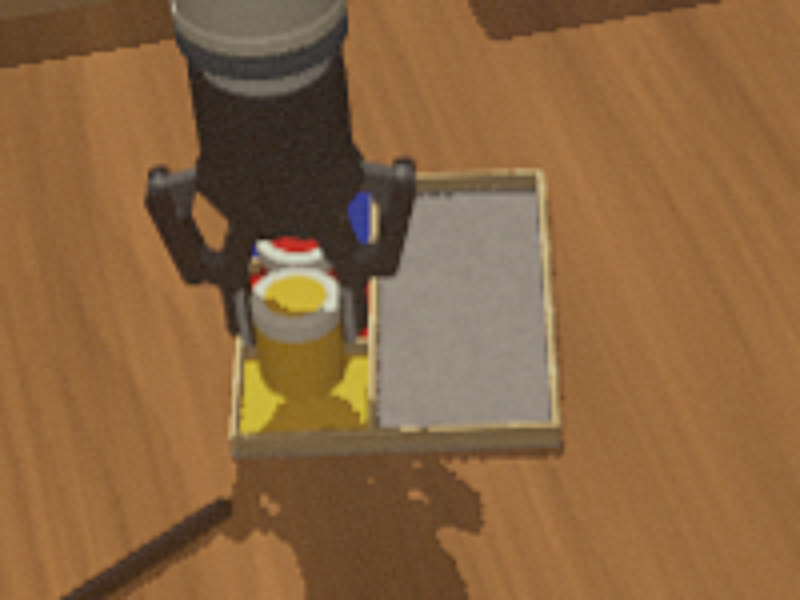

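View pics/t4.png

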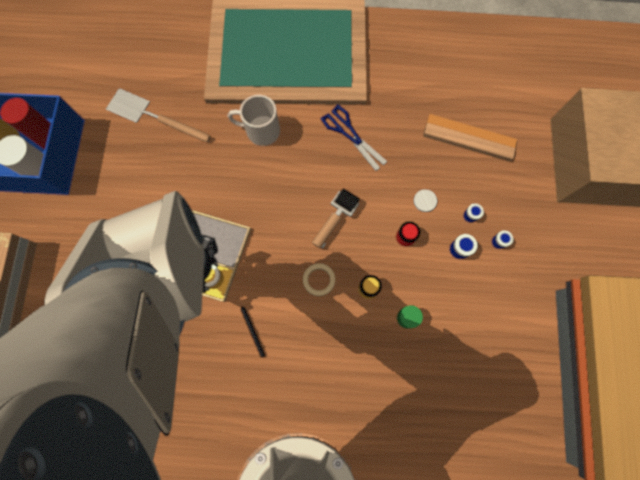

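```bash
python3 -m crank '[[-0.2,-0.1,0.2,-0.2,1,0.1,-1],[0,0,0,0,0.7,0,-1],[0,0,0,0,0.3,0,-1],[0,0,0,0,0.2,0,-1],[0,0,0,0,0,0,-1],[0,0,0,0,0,0,-1],[0,0,0,0,0,0,-1],[0,0,0,0,0,0,-1],[0,0,0,0,0,0,-1],[0,0,0,0,0,0,-1]]'
python3 go.py 436.6 217.6 39 -0.235
```

```text
clock: 15.45
eef_pos: [437.1, 218.3, 37.7]
tcp_rot: [-1.572, 0.001, -0.233]
contact_force: [-1.9, -0.4, 8.2]
opening: 0.55
t 15.45 pos [437.1 218.3  37.7] rpy [-1.572e+00  1.000e-03 -2.330e-01] open 0.55 F [-1.9 -0.4  8.2]
shift cm [-0.03 -0.13 -0.08] turn deg [ 0.1  0.1 -0.1] q [ 0.46  0.45  2.07 -0.    0.63  0.69]
```

Down on the pad. Release, lift, head for blue (540.5, -334.3).

```bash
python3 -m crank '[[0,0,0,0,0,0,1],[0,0,0,0,0,0,1],[0,0,0,0,0,0,1],[0,0,0,0,0,0,1],[0,0,0,0,0,0,1],[0,0,0,0,-2,0,1],[0,0,0,0,-3,0,1],[0,0,0,0,-3,0,1],[0,0,0,0.6,-2,-2,1],[0,0,0,1.6,0,-3.8,1]]'
python3 go.py 540.5 -334.3 120 -0.235
```

```text
clock: 16.28
eef_pos: [444.1, 159.3, 138.5]
tcp_rot: [-1.575, 0.006, -0.229]
contact_force: [2.0, -0.3, -0.3]
opening: 1.0
t 16.28 pos [444.1 159.3 138.5] rpy [-1.575  0.006 -0.229] open 1.0 F [ 2.  -0.3 -0.3]
shift cm [ 20.59   1.94 -45.88] turn deg [ 0.3  0.4 -0.3] q [ 0.34  0.26  2.04 -0.    0.85  0.57]
```

```bash
python3 -m crank '[[0.3,0.4,-0.3,1.7,0,-3.8,1],[0,0,0,1.7,0,-3.8,1],[0,0,0,1.7,0,-3.8,1],[0,0,0,1.7,0,-3.8,1],[0,0,0,1.7,0,-3.8,1],[0,0,0,1.7,0,-3.8,1],[0,0,0,1.7,0,-3.8,1],[0,0,0,1.7,0,-3.8,1],[0,0,0,1.7,0.4,-3.8,1],[0,0,0,1.7,0.4,-3.8,1]]'
python3 go.py 540.5 -334.3 60 -0.235
```

```text
clock: 17.12
eef_pos: [521.8, -252.0, 134.6]
tcp_rot: [-1.567, -0.009, -0.23]
contact_force: [0.6, -0.4, -0.3]
opening: 1.002
t 17.12 pos [ 521.8 -252.   134.6] rpy [-1.567 -0.009 -0.23 ] open 1.002 F [ 0.6 -0.4 -0.3]
shift cm [ 3.63  7.47 -7.62] turn deg [-0.2  0.3  0.5] q [-0.46  0.4   1.83  0.01  0.9  -0.23]
```

```bash
python3 -m crank '[[-0.2,0.3,0.5,1.5,0,-3.4,0.5],[0,0,0,1,0,-2.5,0.5],[0,0,0,0.5,0,-0.8,0.5],[0,0,0,0,0,0,0.5],[0,0,0,0,1,0,0.5],[0,0,0,0,1,0,0.5],[0,0,0,0,0,0,0.5],[0,0,0,0,0,0,0.5],[0,0,0,0,0,0,0.5],[0,0,0,0,0,0,0.5]]'
python3 go.py 540.5 -334.3 70 -0.235
python3 - <<'E'
from h import *
cv2.imwrite("pics/w5.png",cams.grab_frame("wrist"))
E
```

```text
clock: 17.95
eef_pos: [533.8, -328.7, 109.1]
tcp_rot: [-1.569, 0.004, -0.238]
contact_force: [0.3, -0.9, 0.0]
opening: 0.754
t 17.95 pos [ 533.8 -328.7  109.1] rpy [-1.569  0.004 -0.238] open 0.754 F [ 0.3 -0.9  0. ]
shift cm [ 0.8   3.91 -0.4 ] turn deg [-0.1 -0.2 -0.2] q [-0.55  0.5   1.73  0.    0.91 -0.32]
```

View pics/w5.png

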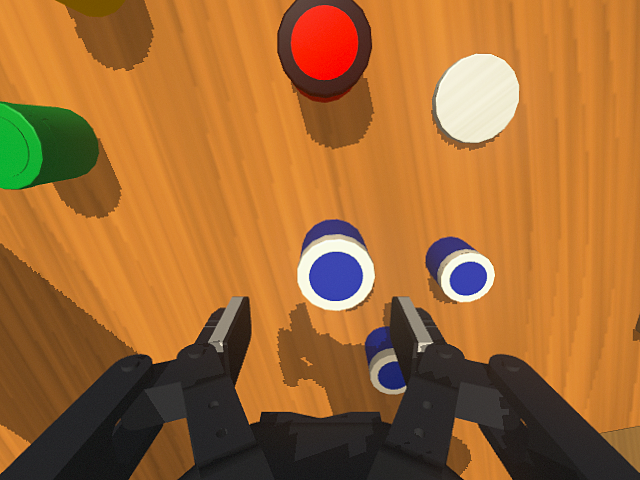

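```bash
python3 - <<'E'
from h import *
s=r.sense()
print(onz("wrist",336,276.5,52,s),onz("wrist",468,278.5,38,s),onz("wrist",390,375,38,s))
E
python3 -m crank '[[0,0,0,0.8,0,-0.4,0.5],[0,0,0,0,1.5,0,0.5],[0,0,0,0,1.5,0,0.5],[0,0,0,0,0.4,0,0.5],[0,0,0,0,0,0,0.5],[0,0,0,0,0,0,0.5],[0,0,0,0,0,0,0.5],[0,0,0,0,0,0,0.5],[0,0,0,0,0,0,0.5],[0,0,0,0,0,0,0.5]]'
python3 go.py 540.5 -334.3 28 -0.235
```

```text
[ 540.59003217 -336.60151547   52.        ] [ 623.1588067  -364.26338791   38.        ] [ 560.65054586 -427.61613885   38.        ]
clock: 18.83
eef_pos: [546.4, -337.1, 79.8]
tcp_rot: [-1.572, -0.005, -0.237]
contact_force: [0.6, -1.5, -0.0]
opening: 0.742
t 18.83 pos [ 546.4 -337.1   79.8] rpy [-1.572 -0.005 -0.237] open 0.742 F [ 0.6 -1.5 -0. ]
shift cm [-0.67  5.17  0.14] turn deg [ 0.1 -0.1  0.3] q [-0.56  0.56  1.72  0.    0.86 -0.32]
```

```bash
python3 -m crank '[[0,0,0,-0.6,0,0,0.5],[0,0,0,0,0.4,0,0.5],[0,0,0,0,0,0,0.5],[0,0,0,0,0,0,0.5],[0,0,0,0,0,0,0.5],[0,0,0,0,0,0,0.5],[0,0,0,0,0,0,0.5],[0,0,0,0,0,0,0.5],[0,0,0,0,0,0,0.5],[0,0,0,0,0,0,0.5]]'
python3 go.py 540.5 -335.3 28 -0.235
python3 go.py 540.5 -335.3 28 -0.235
```

```text
clock: 19.67
eef_pos: [540.2, -335.7, 76.2]
tcp_rot: [-1.572, -0.006, -0.237]
contact_force: [-0.7, 0.3, 0.3]
opening: 0.75
t 19.67 pos [ 540.2 -335.7   76.2] rpy [-1.572 -0.006 -0.237] open 0.75 F [-0.7  0.3  0.3]
shift cm [-0.01  4.82  0.06] turn deg [ 0.1 -0.1  0.3] q [-0.56  0.56  1.73  0.    0.85 -0.32]
t 19.67 pos [ 540.2 -335.7   76.2] rpy [-1.572 -0.006 -0.237] open 0.75 F [-0.7  0.3  0.3]
shift cm [-0.01  4.82  0.06] turn deg [ 0.1 -0.1  0.3] q [-0.56  0.56  1.73  0.    0.85 -0.32]
```

```bash
python3 -m crank '[[0,0,0,0,1.5,0,0.5],[0,0,0,0,1.8,0,0.5],[0,0,0,0,1.2,0,0.5],[0,0,0,0,0.6,0,0.5],[0,0,0,0,0,0,-1],[0,0,0,0,0,0,-1],[0,0,0,0,0,0,-1],[0,0,0,0,0,0,-1],[0,0,0,0,0,0,-1],[0,0,0,0,0,0,-1]]'
python3 go.py 471.1 361.5 120 -0.235
```

```text
clock: 20.5
eef_pos: [542.0, -336.8, 25.9]
tcp_rot: [-1.573, -0.008, -0.237]
contact_force: [-0.4, 0.4, -1.8]
opening: 0.551
t 20.5 pos [ 542.  -336.8   25.9] rpy [-1.573 -0.008 -0.237] open 0.551 F [-0.4  0.4 -1.8]
shift cm [-23.17  -9.78  66.2 ] turn deg [ 0.2 -0.1  0.5] q [-0.56  0.63  1.75  0.    0.76 -0.32]
```

```bash
python3 -m crank '[[0,0,0,0,-1,0,-1],[0,0,0,0,-3,0,-1],[0,0,0,0,-3,0,-1],[0,0,0,-0.6,-2.5,2,-1],[0,0,0,-1.3,-0.5,3.8,-1],[0,0,0,-1.4,0,3.8,-1],[0,0,0,-1.4,0,3.8,-1],[0,0,0,-1.4,0,3.8,-1],[0,0,0,-1.4,0,3.8,-1],[0,0,0,-1.4,0,3.8,-1]]'
python3 go.py 471.1 361.5 120 -0.235
```

```text
clock: 21.33
eef_pos: [515.5, -73.8, 137.5]
tcp_rot: [-1.575, -0.022, -0.247]
contact_force: [0.4, 0.3, -1.1]
opening: 0.55
t 21.33 pos [515.5 -73.8 137.5] rpy [-1.575 -0.022 -0.247] open 0.55 F [ 0.4  0.3 -1.1]
shift cm [-14.98   1.25  41.13] turn deg [ 0.3 -0.7  1.2] q [-0.14  0.31  1.96 -0.01  0.84  0.11]
```

```bash
python3 -m crank '[[0.3,-0.7,1.2,-1.4,0,3.8,-1],[0,0,0,-1.4,0,3.8,-1],[0,0,0,-1.4,0,3.8,-1],[0,0,0,-1.4,0,3.8,-1],[0,0,0,-1.4,0,3.8,-1],[0,0,0,-1.4,0,3.8,-1],[0,0,0,-1.4,0,3.8,-1],[0,0,0,-1.4,0,3.8,-1],[0,0,0,-1.4,0,3.8,-1],[0,0,0,-1.2,0,3,-1]]'
python3 go.py 471.1 361.5 60 -0.235
```

```text
clock: 22.17
eef_pos: [464.6, 333.8, 148.4]
tcp_rot: [-1.563, -0.011, -0.234]
contact_force: [1.4, 0.1, -1.4]
opening: 0.551
t 22.17 pos [464.6 333.8 148.4] rpy [-1.563 -0.011 -0.234] open 0.551 F [ 1.4  0.1 -1.4]
shift cm [-0.11  8.86  2.78] turn deg [-0.4  0.   0.6] q [ 0.62  0.37  1.84 -0.    0.92  0.86]
```

```bash
python3 -m crank '[[-0.4,0,0.6,0,0,1.6,-1],[0,0,0,0,0,0.4,-1],[0,0,0,0,1.5,0,-1],[0,0,0,0,2.5,0,-1],[0,0,0,0,2.5,0,-1],[0,0,0,0,1.5,0,-1],[0,0,0,0,0.5,0,-1],[0,0,0,0,0,0,-1],[0,0,0,0,0,0,-1],[0,0,0,0,0,0,-1]]'
python3 go.py 471.1 361.5 33 -0.235
python3 - <<'E'
from h import *
b=cams.grab_frame("side")
cv2.imwrite("pics/s6.png",cv2.resize(b[60:210,180:380],None,fx=4,fy=4))
E
```

```text
clock: 23.0
eef_pos: [470.4, 361.3, 69.7]
tcp_rot: [-1.561, -0.008, -0.228]
contact_force: [0.3, 0.7, -2.7]
opening: 0.553
t 23.0 pos [470.4 361.3  69.7] rpy [-1.561 -0.008 -0.228] open 0.553 F [ 0.3  0.7 -2.7]
shift cm [ 0.04  3.67 -0.  ] turn deg [-0.6  0.4  0.4] q [0.65 0.51 1.84 0.   0.78 0.88]
```

View pics/s6.png

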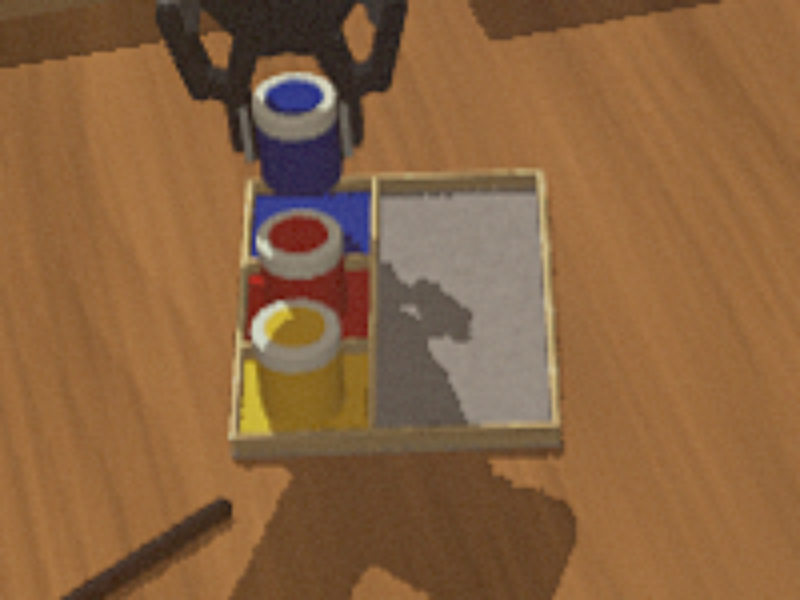

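Red and yellow stand in their bays; blue is above its own. Lower.

```bash
python3 -m crank '[[-0.6,0.4,0.4,0,1.3,0,-1],[0,0,0,0,1.2,0,-1],[0,0,0,0,0.7,0,-1],[0,0,0,0,0.4,0,-1],[0,0,0,0,0.2,0,-1],[0,0,0,0,0,0,-1],[0,0,0,0,0,0,-1],[0,0,0,0,0,0,-1],[0,0,0,0,0,0,-1],[0,0,0,0,0,0,-1]]'
python3 go.py 471.1 361.5 33 -0.235
```

```text
clock: 23.88
eef_pos: [472.8, 362.8, 31.7]
tcp_rot: [-1.569, -0.003, -0.235]
contact_force: [-0.1, 0.1, 1.0]
opening: 0.553
t 23.88 pos [472.8 362.8  31.7] rpy [-1.569 -0.003 -0.235] open 0.553 F [-0.1  0.1  1. ]
shift cm [-0.14 -0.14 -0.17] turn deg [-0.1 -0.   0.2] q [ 0.65  0.57  1.84 -0.    0.73  0.89]
```

```bash
python3 -m crank '[[0,0,0,0,0,0,1],[0,0,0,0,0,0,1],[0,0,0,0,0,0,1],[0,0,0,0,0,0,1],[0,0,0,0,0,0,1],[0,0,0,0,-2,0,1],[0,0,0,0,-3,0,1],[0,0,0,0,-3.5,0,1],[0,0,0,0.6,-3.5,-2,1],[0,0,0,1.6,-2,-3.8,1]]'
python3 go.py 575 -35 200 -0.235
```

```text
clock: 24.72
eef_pos: [477.2, 305.8, 169.6]
tcp_rot: [-1.573, 0.002, -0.231]
contact_force: [1.8, -0.2, 0.5]
opening: 1.001
t 24.72 pos [477.2 305.8 169.6] rpy [-1.573  0.002 -0.231] open 1.001 F [ 1.8 -0.2  0.5]
shift cm [ 17.31  -3.   -30.94] turn deg [ 0.2  0.2 -0.1] q [ 0.57  0.35  1.82 -0.    0.98  0.8 ]
```

```bash
python3 -m crank '[[0,0,0,2,-0.3,-3.5,0.5],[0,0,0,2,-0.3,-3.5,0.5],[0,0,0,2,-0.3,-3.5,0.5],[0,0,0,2,-0.3,-3.5,0.5],[0,0,0,2,-0.3,-3.5,0.5],[0,0,0,2,-0.3,-3.5,0.5],[0,0,0,2,-0.3,-3.5,0.5],[0,0,0,1.5,-0.3,-3,0.5],[0,-6.8,0,0.5,0,-1,0.5],[0,-6.8,0,0,0,0,0.5]]'
python3 -m crank '[[0,-7,0,0,0,0,0.5],[0,-7,0,0,0,0,0.5],[0,-7,0,0,0,0,0.5],[0,-7,0,0,0,0,0.5],[0,-7,0,0,0,0,0.5],[0,-7,0,0,0,0,0.5],[0,-7,0,0,0,0,0.5],[0,-7,0,0,0,0,0.5],[0,-5,0,0,0,0,0.5],[0,0,0,0,0,0,0.5]]'
python3 go.py 582 -38 17 1.07
python3 - <<'E'
from h import *
np.save("st7.npy",r.sense(),allow_pickle=True)
cv2.imwrite("pics/w7.png",cams.grab_frame("wrist"))
b=cams.grab_frame("side")
cv2.imwrite("pics/s7.png",b)
E
```

```text
clock: 25.55
eef_pos: [574.4, -24.4, 204.0]
tcp_rot: [-1.569, -0.014, 0.011]
contact_force: [-0.0, 0.5, -0.2]
opening: 0.752
clock: 26.38
eef_pos: [574.2, -28.0, 204.0]
tcp_rot: [-1.583, -0.008, 1.113]
contact_force: [-0.0, 0.2, 0.6]
opening: 0.751
t 26.38 pos [574.2 -28.  204. ] rpy [-1.583 -0.008  1.113] open 0.751 F [-0.   0.2  0.6]
shift cm [-0.69 18.7  -0.91] turn deg [0.7 2.5 0.4] q [-0.05  0.31  1.79  0.    1.03 -1.17]
```

View pics/w7.png

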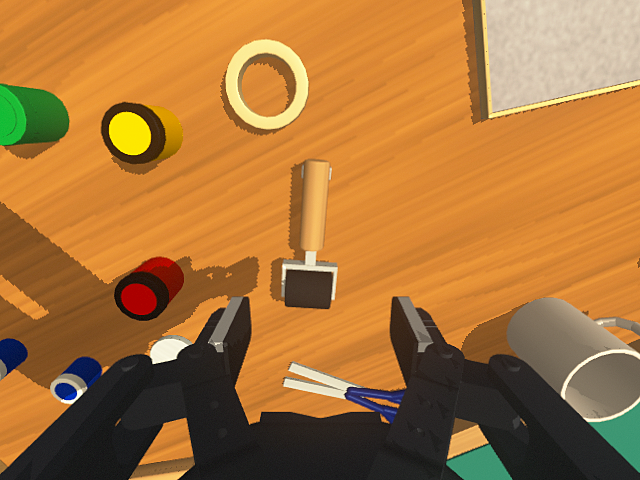

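View pics/s7.png

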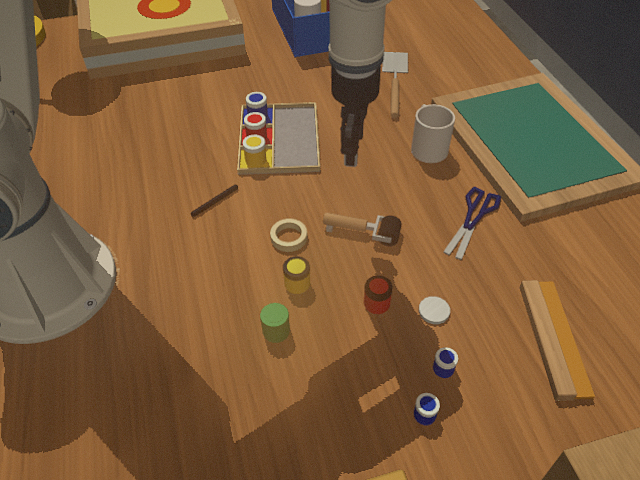

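```bash
python3 - <<'E'
from h import *
s=np.load("st7.npy",allow_pickle=True).item()
im=cv2.imread("pics/w7.png");h=cv2.cvtColor(im[155:250,285:345],cv2.COLOR_BGR2HSV)
# wooden handle silhouette mid per row using edges
for v in (170,190,210,230,245):
    row=im[v,290:345].astype(int); print(v,[tuple(p) for p in row[::3]][:0], np.argsort(-np.abs(np.diff(row.sum(1))))[:4]+290)
for p in ((317,163),(316,190),(313.5,230),(312,250)): print(p,onz("wrist",*p,22,s).round(1))
for p in ((293,290),): pass
print("drum top front edge",onz("wrist",309,306,30,s).round(1),"drum top mid",onz("wrist",309,288,40,s).round(1), "fork L/R",onz("wrist",283,265,20,s).round(1),onz("wrist",338,268,20,s).round(1))
E
```

```text
170 [] [331 329 291 303]
190 [] [290 326 327 291]
210 [] [325 302 324 326]
230 [] [323 300 301 325]
245 [] [322 299 300 321]
(317, 163) [527.5  -9.   22. ]
(316, 190) [549.1 -20.7  22. ]
(313.5, 230) [582.7 -40.   22. ]
(312, 250) [600.4 -50.5  22. ]
drum top front edge [650.6 -78.9  30. ] drum top mid [628.1 -67.3  40. ] fork L/R [602.5 -84.1  20. ] [629.9 -36.   20. ]
```

```bash
python3 go.py 580 -38.8 60 1.053; python3 -m crank '[[0.7,3.4,0.4,-0.6,2,-1.1,0.5],[0,0,0,0,3.5,0,0.5],[0,0,0,0,3.5,0,0.5],[0,0,0,0,3.5,0,0.5],[0,0,0,0,1.5,0,0.5],[0,0,0,0,0,0,0.5],[0,0,0,0,0,0,0.5],[0,0,0,0,0,0,0.5],[0,0,0,0,0,0,0.5],[0,0,0,0,0,0,0.5]]'
python3 go.py 580 -38.8 17 1.053
```

```text
t 26.48 pos [574.2 -28.  204. ] rpy [-1.583 -0.008  1.106] open 0.751 F [0.3 0.1 0.2]
shift cm [-0.81 14.4  -0.83] turn deg [0.7 3.  0.5] q [-0.05  0.31  1.79  0.    1.03 -1.16]
clock: 27.32
eef_pos: [587.1, -38.8, 64.7]
tcp_rot: [-1.58, -0.006, 1.017]
contact_force: [-0.8, -1.0, 0.3]
opening: 0.753
t 27.32 pos [587.1 -38.8  64.7] rpy [-1.58  -0.006  1.017] open 0.753 F [-0.8 -1.   0.3]
shift cm [-0.4   4.76  0.65] turn deg [ 0.5 -2.1  0.3] q [-0.07  0.51  1.85  0.    0.77 -1.09]
```

```bash
python3 -m crank '[[0.5,-2,0.3,-0.4,1,0.6,0.5],[0,0,0,0,1.5,0,0.5],[0,0,0,0,1.3,0,0.5],[0,0,0,0,0.6,0,0.5],[0,0,0,0,0,0,0.5],[0,0,0,0,0,0,0.5],[0,0,0,0,0,0,0.5],[0,0,0,0,0,0,0.5],[0,0,0,0,0,0,0.5],[0,0,0,0,0,0,0.5]]'
python3 go.py 580 -38.8 17 1.053
python3 - <<'E'
from h import *
cv2.imwrite("pics/w8.png",cams.grab_frame("wrist"))
E
```

```text
clock: 28.15
eef_pos: [586.8, -39.4, 27.7]
tcp_rot: [-1.585, -0.007, 1.051]
contact_force: [-0.3, -0.7, -0.8]
opening: 0.747
t 28.15 pos [586.8 -39.4  27.7] rpy [-1.585 -0.007  1.051] open 0.747 F [-0.3 -0.7 -0.8]
shift cm [-0.29  1.06  0.64] turn deg [ 0.8 -0.1  0.4] q [-0.07  0.57  1.86  0.    0.69 -1.12]
```

View pics/w8.png

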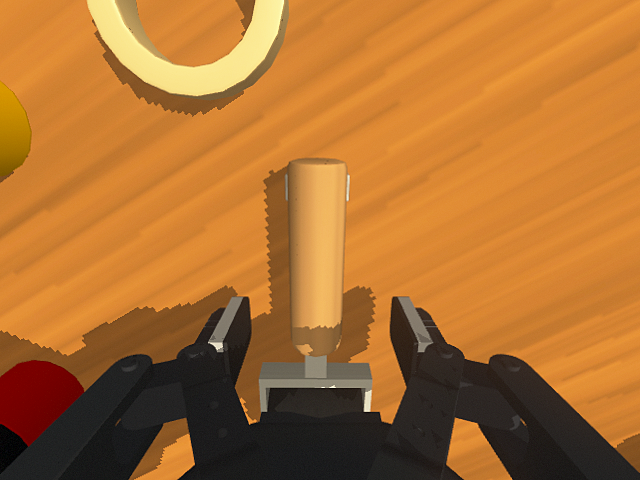

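```bash
python3 -m crank '[[0.8,0,0.4,-0.2,0.5,0.6,0.5],[0,0,0,0,0.5,0,0.5],[0,0,0,0,0.2,0,0.5],[0,0,0,0,0,0,-1],[0,0,0,0,0,0,-1],[0,0,0,0,0,0,-1],[0,0,0,0,0,0,-1],[0,0,0,0,0,0,-1],[0,0,0,0,0,0,-1],[0,0,0,0,0,0,-1]]' 45
python3 go.py 541.5 284 120 -0.235
```

```text
clock: 29.03
eef_pos: [579.9, -38.0, 14.4]
tcp_rot: [-1.569, 0.001, 1.051]
contact_force: [0.5, 0.1, -0.7]
opening: 0.262
t 29.03 pos [579.9 -38.   14.4] rpy [-1.569e+00  1.000e-03  1.051e+00] open 0.262 F [ 0.5  0.1 -0.7]
shift cm [ 26.03 -10.54  19.35] turn deg [-0.1 73.7 -0.1] q [-0.07  0.59  1.87  0.    0.68 -1.12]
```

```bash
python3 -m crank '[[0,0,0,0,-1,0,-1],[0,0,0,0,-3,0,-1],[0,0,0,0,-3.5,0,-1],[0,6,0,0,-2,0,-1],[0,6,0,0,0,0,-1],[0,6,0,0,0,0,-1],[0,6,0,0,0,0,-1],[0,6,0,0,0,0,-1],[0,6,0,0,0,0,-1],[0,6,0,0,0,0,-1]]'
python3 go.py 541.5 284 120 -0.235
```

```text
clock: 29.87
eef_pos: [579.5, -38.1, 120.3]
tcp_rot: [-1.571, 0.001, 0.288]
contact_force: [-0.8, -0.7, -1.3]
opening: 0.262
t 29.87 pos [579.5 -38.1 120.3] rpy [-1.571e+00  1.000e-03  2.880e-01] open 0.262 F [-0.8 -0.7 -1.3]
shift cm [5.510e+00 3.000e-02 3.196e+01] turn deg [ 0. 30. -0.] q [-0.07  0.43  1.83 -0.    0.88 -0.36]
```

```bash
python3 -m crank '[[0,6,0,0,0,0,-1],[0,6,0,0,0,0,-1],[0,6,0,0,0,0,-1],[0,6,0,0,0,0,-1],[0,3,0,0,0,0,-1],[0,0,0,-1.3,0,3.5,-1],[0,0,0,-1.3,0,3.5,-1],[0,0,0,-1.3,0,3.5,-1],[0,0,0,-1.3,0,3.5,-1],[0,0,0,-1.3,0,3.5,-1]]'
python3 go.py 541.5 284 120 -0.235
```

```text
clock: 30.7
eef_pos: [554.1, 145.7, 127.5]
tcp_rot: [-1.572, -0.005, -0.226]
contact_force: [1.2, -0.3, -2.2]
opening: 0.265
t 30.7 pos [554.1 145.7 127.5] rpy [-1.572 -0.005 -0.226] open 0.265 F [ 1.2 -0.3 -2.2]
shift cm [-4.33  0.72 13.19] turn deg [0.  0.5 0.3] q [ 0.26  0.41  1.85 -0.    0.89  0.49]
```

```bash
python3 -m crank '[[0,0.5,0.3,-1.3,0,3.7,-1],[0,0,0,-1.3,0,3.7,-1],[0,0,0,-1.3,0,3.2,-1],[0,0,0,-0.4,0,1.3,-1],[0,0,0,0,0,0,-1],[0,0,0,0,2,0,-1],[0,0,0,0,2.5,0,-1],[0,0,0,0,1.5,0,-1],[0,0,0,0,0,0,-1],[0,0,0,0,0,0,-1]]'
python3 go.py 541.5 284 60 -0.235
python3 - <<'E'
from h import *
b=cams.grab_frame("side")
cv2.imwrite("pics/s9.png",cv2.resize(b[60:210,180:380],None,fx=4,fy=4))
E
```

```text
clock: 31.53
eef_pos: [538.2, 282.4, 73.0]
tcp_rot: [-1.567, -0.005, -0.228]
contact_force: [-0.8, 0.4, -0.6]
opening: 0.267
t 31.53 pos [538.2 282.4  73. ] rpy [-1.567 -0.005 -0.228] open 0.267 F [-0.8  0.4 -0.6]
shift cm [0.28 1.31 0.23] turn deg [-0.2  0.4  0.3] q [ 0.48  0.53  1.8  -0.    0.81  0.71]
```

View pics/s9.png

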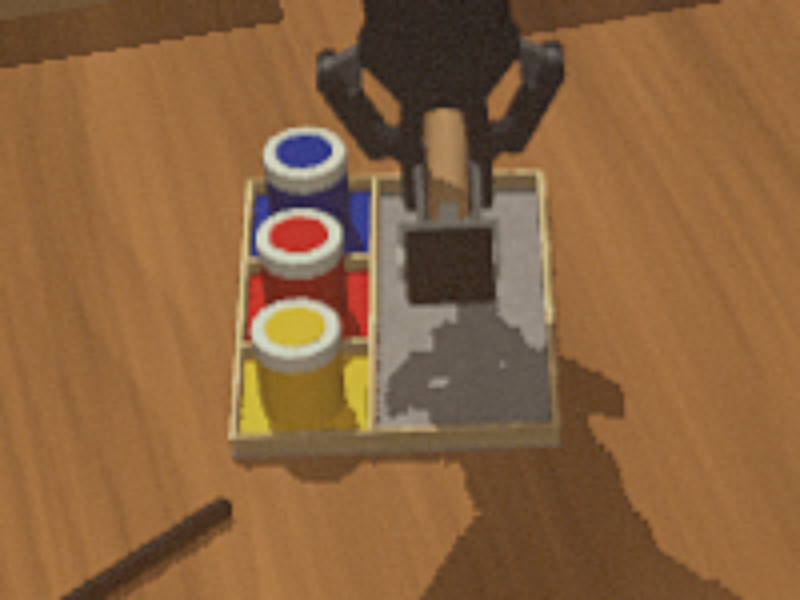

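```bash
python3 -m crank '[[-0.2,0.4,0.3,0.3,1.5,0.2,-1],[0,0,0,0,1.5,0,-1],[0,0,0,0,1,0,-1],[0,0,0,0,0.5,0,-1],[0,0,0,0,0.2,0,-1],[0,0,0,0,0,0,-1],[0,0,0,0,0,0,-1],[0,0,0,0,0,0,-1],[0,0,0,0,0,0,-1],[0,0,0,0,0,0,-1]]'
python3 go.py 541.5 284 19.5 -0.235
```

```text
clock: 32.42
eef_pos: [547.1, 282.6, 33.5]
tcp_rot: [-1.564, -0.008, -0.238]
contact_force: [0.1, 0.9, -1.6]
opening: 0.265
t 32.42 pos [547.1 282.6  33.5] rpy [-1.564 -0.008 -0.238] open 0.265 F [ 0.1  0.9 -1.6]
shift cm [-0.59  1.4  -0.01] turn deg [-0.4 -0.2  0.5] q [ 0.47  0.59  1.8  -0.    0.74  0.71]
```

```bash
python3 -m crank '[[-0.4,-0.2,0.5,-0.5,0.5,0,-1],[0,0,0,0,0.5,0,-1],[0,0,0,0,0.3,0,-1],[0,0,0,0,0.2,0,-1],[0,0,0,0,0,0,-1],[0,0,0,0,0,0,-1],[0,0,0,0,0,0,-1],[0,0,0,0,0,0,-1],[0,0,0,0,0,0,-1],[0,0,0,0,0,0,-1]]'
python3 go.py 541.5 284 19.5 -0.235
```

```text
clock: 33.25
eef_pos: [542.4, 284.5, 19.4]
tcp_rot: [-1.571, 0.0, -0.234]
contact_force: [-0.6, -0.2, 3.6]
opening: 0.27
t 33.25 pos [542.4 284.5  19.4] rpy [-1.571  0.    -0.234] open 0.27 F [-0.6 -0.2  3.6]
shift cm [-0.08 -0.01 -0.07] turn deg [ 0.   0.1 -0. ] q [ 0.48  0.61  1.8  -0.    0.73  0.71]
```

```bash
python3 -m crank '[[0,0,0,0,0,0,0.2],[0,0,0,0,0,0,0.2],[0,0,0,0,0,0,0.2],[0,0,0,0,0,0,0.2],[0,0,0,0,-1.5,0,0.2],[0,0,0,0,-3,0,0.2],[0,0,0,0,-3.5,0,0.2],[0,0,0,0,-3.5,0,0.2],[0,0,0,0,-3.5,0,0.2],[0,0,0,0,-3,0,0.2]]'
python3 -m crank '[[0,0,0,2,-2,-2,0.2],[0,0,0,3,0,-3,0.2],[0,0,0,3,0,-3,0.2],[0,0,0,3,0,-3,0.2],[0,0,0,3,0,-3,0.2],[0,0,0,2,0,-3,0.2],[0,0,0,0,0,-3,0.2],[0,0,0,0,0,-3,0.2],[0,0,0,0,0,-1,0.2],[0,0,0,0,0,0,0.2]]'
python3 - <<'E'
from h import *
a=cams.grab_frame("top");b=cams.grab_frame("side")
cv2.imwrite("pics/sA.png",cv2.resize(b[60:210,180:380],None,fx=4,fy=4));cv2.imwrite("pics/sAf.png",b)
cv2.imwrite("pics/tA.png",a)
E
```

```text
clock: 34.08
eef_pos: [537.9, 282.3, 196.5]
tcp_rot: [-1.582, 0.013, -0.234]
contact_force: [0.8, 0.3, 0.4]
opening: 0.602
clock: 34.92
eef_pos: [646.4, 6.0, 228.3]
tcp_rot: [-1.572, -0.004, -0.229]
contact_force: [-0.8, 0.6, -0.5]
opening: 0.598
```

View pics/sA.png

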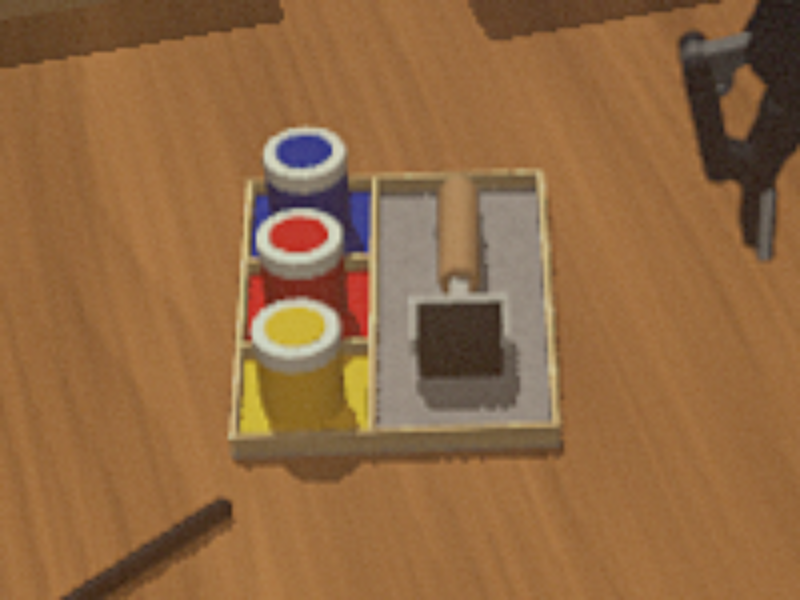

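View pics/tA.png

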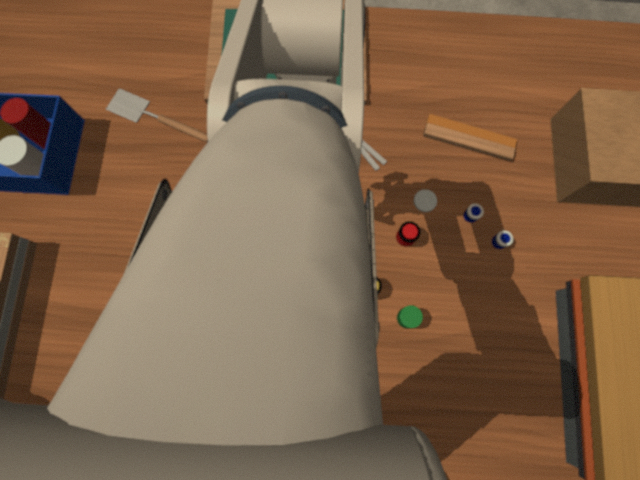

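View pics/sAf.png

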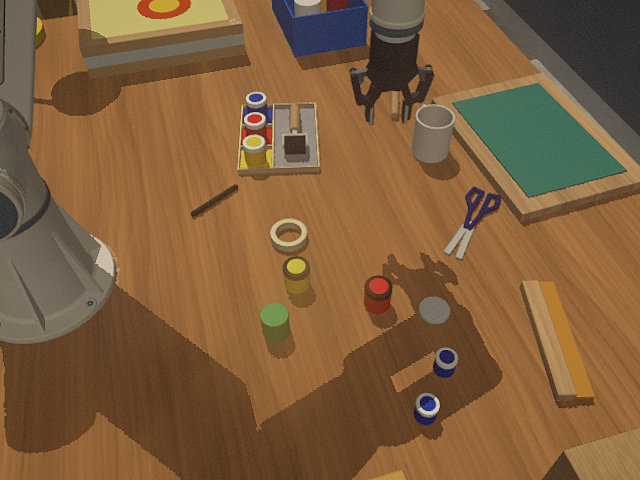

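```bash
python3 - <<'E'
from h import *
def cad(p,z):
    q=onz("side",(p[0]+.5)/4-.5+180,(p[1]+.5)/4-.5+60,z)[:2]-[502,278]
    c,s=np.cos(-.235),np.sin(-.235); return np.round([c*q[0]+s*q[1],-s*q[0]+c*q[1]],1)
print("b",cad((304,151),59),"r",cad((299,234),59),"y",cad((295,326),59))
print("handle end",cad((458,176),39),"handle front",cad((459,275),39),"drum top mid",cad((460,330),43))
E
```

```text
b [-49.5  79.3] r [-50.4   3.4] y [-50.5 -74.6]
handle end [37.8 77.9] handle front [ 36.7 -12.1] drum top mid [ 36.5 -63.7]
```

```bash
python3 -m crank '[[0,0,0,0,0,-3,0.2],[0,0,0,1,0,-4,0.2],[0,0,0,1,0,-4,0.2],[0,0,0,1,0,-4,0.2],[0,0,0,1,0,-4,0.2],[0,0,0,1,0,-4,0.2],[0,0,0,1,0,-4,0.2],[0,0,0,1,0,-4,0.2],[0,0,0,1,0,-2,0.2],[0,0,0,0,0,0,0.2]]'
python3 - <<'E'
from h import *
a=cams.grab_frame("top");b=cams.grab_frame("side")
cv2.imwrite("pics/tB.png",cv2.resize(a[190:310,120:260],None,fx=5,fy=5)); cv2.imwrite("pics/tBf.png",a);cv2.imwrite("pics/sB.png",b)
E
```

```text
clock: 35.85
eef_pos: [661.8, -324.2, 227.8]
tcp_rot: [-1.565, -0.008, -0.204]
contact_force: [0.2, 0.1, 0.0]
opening: 0.6
```

View pics/tB.png

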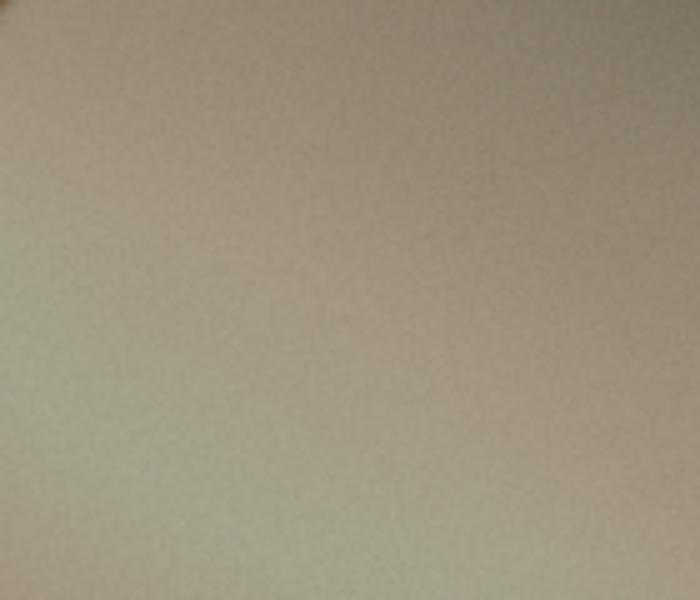

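```bash
python3 -m crank '[[0,0,0,-2,0,-3,0.2],[0,0,0,-3,0,-3,0.2],[0,0,0,-3,0,-3,0.2],[0,0,0,-3,0,-3,0.2],[0,0,0,-3,0,-3,0.2],[0,0,0,-3,0,-3,0.2],[0,0,0,-3,0,-3,0.2],[0,0,0,-3,0,-3,0.2],[0,0,0,-2,0,-2,0.2],[0,0,0,0,0,0,0.2]]'
python3 - <<'E'
from h import *
a=cams.grab_frame("top")
cv2.imwrite("pics/tC.png",cv2.resize(a[190:310,120:260],None,fx=5,fy=5)); cv2.imwrite("pics/tCf.png",a)
E
```

```text
clock: 36.78
eef_pos: [368.9, -508.7, 222.1]
tcp_rot: [-1.556, -0.008, -0.172]
contact_force: [0.3, -0.4, 1.0]
opening: 0.599
```

View pics/tC.png

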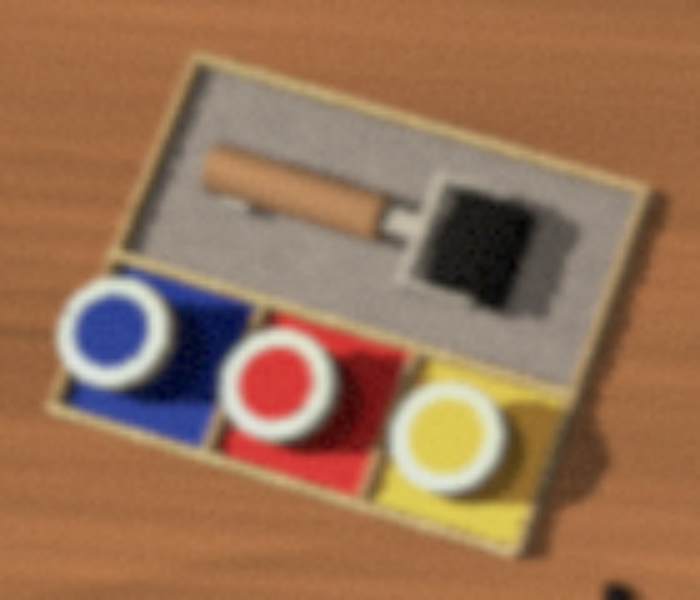

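View pics/tCf.png

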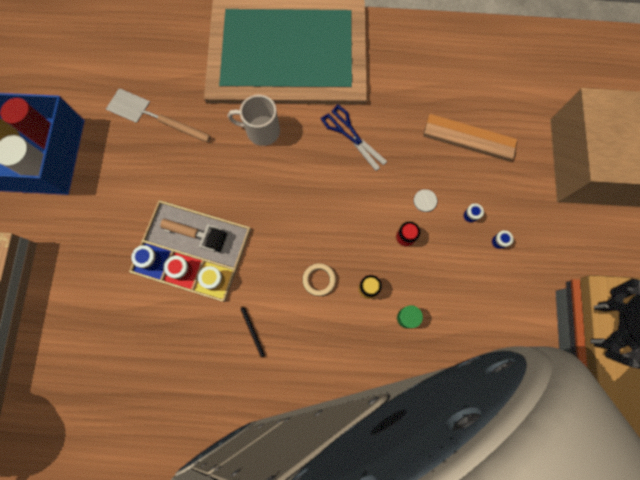

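```bash
python3 -m crank '[[0,0,0,0,-2,2,0.2],[0,0,0,0,-2,3,0.2],[0,0,0,0,-1,3,0.2],[0,0,0,0,0,2,0.2],[0,0,0,0,0,0,0.2],[0,0,0,0,0,0,0.2],[0,0,0,0,0,0,0.2],[0,0,0,0,0,0,0.2],[0,0,0,0,0,0,0.2],[0,0,0,0,0,0,0.2]]'
python3 - <<'E'
from h import *
def T(p): return ray("top",(p[0]+.5)/5-.5+120,(p[1]+.5)/5-.5+190)
def S(p): return ray("side",(p[0]+.5)/4-.5+180,(p[1]+.5)/4-.5+60)
for n,t,s in(("b",(112,330),(304,151)),("r",(277,385),(299,234)),("y",(448,436),(295,326))):
    p,e=tri(T(t),S(s)); q=p[:2]-[502,278];c,k=np.cos(-.235),np.sin(-.235)
    print(n,"z",p[2].round(1),"gap",e.round(1),"caddy",np.round([c*q[0]+k*q[1],-k*q[0]+c*q[1]],1))
E
```

```text
clock: 37.67
eef_pos: [399.0, -392.9, 275.3]
tcp_rot: [-1.55, -0.012, -0.158]
contact_force: [0.1, -0.4, -0.4]
opening: 0.601
b z 60.3 gap 0.1 caddy [-49.3  77.5]
r z 61.4 gap 1.0 caddy [-50.5   0.1]
y z 61.5 gap 0.2 caddy [-50.3 -77.7]
```

```bash
python3 -c "
from rig import order
print(order.sign_off())"
```

```text
the job is handed in; nothing more can be done
None
```

The caddy is loaded and the job is handed in at about 38 s of the 101 s. I placed the white-lidded red, yellow and large blue tubs in their own bays, in that order. Then I laid the roller drum and foot down in the grey bay, handle towards the blue end.

**Tubs:** the last two-camera check put the lids at z = 60–61.5 mm, where 59 mm is expected. All three centres are within 4 mm of their bay centres, and the play is 11 mm. A side-view-only estimate had the blue tub about 5 mm off along y; the two-view one gave 3.5 mm.

**Roller:** it lies along the middle of the bay, between 77.9 mm (handle end) and about -84 mm (drum end, estimated) along the caddy's y axis. The bay runs to ±109 mm.

**Everything else:** the pictures show the solvent tubs, the two small blue tubs and the green look-alike still standing in place. The gripper was clear of everything at hand-in, and no check failed. The highest contact force I read was about 8 N, when setting the yellow tub down; readings were only taken at the end of each move.

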